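# Find the check weight by heft and put it on the bench scale

## Task

Clear the small dropper bottle off the pan of the bench scale and stand it upright on the worktop. Then find by lifting which of the three look-alike canisters holds the heavy check weight, and set only that one gently down on the pan, its whole base on it; never leave a light canister standing on the pan. The other two canisters must end standing on the worktop, nothing may be tipped over, and the reagent bottle, media bottle and beaker must stay where they are.

Things in the scene. Friction and masses are not known exactly. Their poses are not given: they have to be found in the camera images.
- canister_1: Aluminium canister, 64 mm diameter, 114 mm tall: cylinder to z = 78, short shoulder, fixed black screw cap 46 mm in diameter from z = 86 to 114 (grip it to carry). Origin: centre of the underside, z up. All three look alike; one (any, drawn anew each time, whatever its number) holds the steel check weight and weighs 0.50 to 0.66 kg, the other two 0.14 to 0.18 kg.
- canister_2: Aluminium canister, 64 mm diameter, 114 mm tall: cylinder to z = 78, short shoulder, fixed black screw cap 46 mm in diameter from z = 86 to 114 (grip it to carry). Origin: centre of the underside, z up. All three look alike; one (any, drawn anew each time, whatever its number) holds the steel check weight and weighs 0.50 to 0.66 kg, the other two 0.14 to 0.18 kg.
- canister_3: Aluminium canister, 64 mm diameter, 114 mm tall: cylinder to z = 78, short shoulder, fixed black screw cap 46 mm in diameter from z = 86 to 114 (grip it to carry). Origin: centre of the underside, z up. All three look alike; one (any, drawn anew each time, whatever its number) holds the steel check weight and weighs 0.50 to 0.66 kg, the other two 0.14 to 0.18 kg.
- scale: Grey bench scale fixed to the worktop, 190 x 150 x 42 mm (extending from x = -100 to +90 mm); black display strip along its -x edge. Origin at the middle of its underside, z up. The round pan stands over the point x = +20 mm, y = 0 of its frame.
- pan_top (a point): Centre of the upper face of the scale's round steel pan, 120 mm in diameter, 5 mm thick, 66 mm above the worktop when empty. z up.
- pan (a joint): How far the sprung pan has sunk, m: 0 empty, 0.014 at its lower stop; 600 N/m, so a light canister sinks it about 2.5 mm, the one with the weight 8 to 11 mm.
- dropper_bottle: Amber dropper bottle, 102 mm tall, 0.07 kg, standing on the scale's pan at the start: body 32 mm in diameter to z = 70, collar 24 mm to z = 77, rubber teat 13 mm above. Origin at the centre of its underside, z up.
- reagent_bottle: Bystander: white plastic bottle with a red cap, 67 mm diameter, 165 mm tall, origin at the centre of its underside, z up.
- media_bottle: Bystander: clear glass bottle with a blue cap, 70 mm diameter, 183 mm tall, origin at the centre of its underside, z up.
- beaker: Bystander: clear open beaker, 55 mm diameter, 70 mm tall, origin at the centre of its underside, z up.

How it is judged:
By the outcome, as a careful person would: the job done as asked, in the order asked, and still so for the second after the job is handed in, with the robot touching nothing.
It also fails if it takes over 72 s, if anything falls off the work surface, if the arm or the gripper's body presses on something with over 40 N, if the wrist force passes 120 N, or if a joint passes its speed limit or range.

## Robot

A 7-joint arm with a two-finger parallel gripper is mounted at the origin on a cart in front of the work surface, level with it; the furniture and walls round the work are solid. World frame = base frame: x ahead of the robot, y to its left, z up, the work surface at z = 0. Lengths are in mm, angles in rad, forces in N, time in s.
With the tool pointing down it reaches from about 425 to 875 mm from the base axis. Payload 8.4 kg.
Tool frame: the origin (TCP) lies on the centre line of the jaws, within the pads' length; the fingertips stand 25 mm ahead of it and the grasp point (between the pads) lies 6 mm ahead of it; z points along the fingers, y is the direction in which the jaws open and shut (so a half turn about z gives the same grasp; the last joint's range is limited). The gripper opens to 85 mm and grips with 20 to 120 N. Pads are 22 mm wide; open, the fingers measure 114 mm over their backs; the gripper's body (76 mm by 85 mm) begins 54 mm behind the grasp point. The pads swing forward as they close: fully open they stand 13 mm farther back than shut.
Start: joints at [1.077, 0.333, 0.04, 1.465, -0.013, 1.343, -0.059], TCP at [249.981, -599.979, 256.308] pointing down, gripper open.
Joint ranges: [-2.58, 2.58], [-0.38, 2.09], [-1.3, 1.39], [0.25, 2.4], [-1.5, 4.64], [0.08, 2.09], [-2.65, 2.65]. Speed limits (rad/s): [2.22, 2.22, 2.79, 2.79, 3.14, 3.14, 3.14].

## Interface

Orientations are given as a rotation vector (axis times angle).
In Python, from cell import env, optics gives the robot as it stands.
- The arm moves only by the tool send_rows, never from a script. Its argument "moves" is one flat list of numbers, 7 for each row, row after row: the shift along the tool's x, y, z in m, then the turn, a rotation vector about the tool's x, y, z in degrees, then the finger opening in m, from 0 to 0.0854. In form: [tx, ty, tz, ax, ay, az, jaw, tx, ty, tz, ax, ay, az, jaw, ...]. A call has 1 to 8 rows; each row is the pose to reach, as a shift and turn from the pose commanded when the call began, along the tool's axes at that moment; what a row does not reach only later rows make up. A row lasts 1/10 s, in which the tool goes at most 50 mm and 8.59 degrees, less where a joint would pass 70% of its speed; a pose out of reach is approached as far as the arm can. A call with a gripper value outside its range is refused whole. The fingers move at their own pace and stop on an object; "newtons" is the grip in N (left out, the last holds). Time passes only in rows, so rows that repeat a pose let the fingers close. It gives the time, the measured TCP pose, the force and the opening at its end, in the units of the state.
- env.state(): the state, without advancing time (a new reading comes with each control period).
- optics.grab_frame(name): name is "scene" or "top" or "wrist"; returns the picture (480x640x3 uint8, red, green, blue); there is no depth.
- optics.calibration(name): a dict with "fovy" (degrees; the focal length in pixels is half the picture's height over the tangent of half this angle, whatever the lens; pixels are square), "cx", "cy" (the principal point, pixels), "pose" (4x4, takes a point from camera to world coordinates). Camera axes: x right, y down, z forward; pixel columns grow to the right and rows downward; lengths in mm; the calibration is good to about 2 mm. A picture is of the moment at which its call begins: read the wrist's pose just before it. calibration takes no time and is no camera call; for the wrist camera it gives the pose at the moment of the call.
- env.hand_in(): hands the job in, once; it reports no verdict.
The state is a dict: "clock": time; "q": joint angles; "qvel": joint speeds; "tau": joint torques, N m; "position": TCP position; "ee_rot": TCP orientation; "ft_force": force on the tool from outside, world axes, zero at the start; "torque": the same for the moment, N m; "opening": finger opening in mm.
Only numpy, scipy, OpenCV 4.12 (cv2) and the standard library are available. Lean on these libraries where they do the work, as an engineer would, in place of code of your own. Each camera call takes 0.05 s, during which the arm holds its last target. There are 200 camera calls.

## Working session

There is one attempt and no reset: what is moved stays moved. The work goes in short steps, Python scripts to look and compute and a tool call to move; the robot and the scene stay as the last step left them, time stands still between calls to the robot, and variables do not carry over. Pictures are saved under pics/ and viewed, about 8 in all and at most 12, crops included, and the job is handed in when it is done.

Besides the shell and the picture viewer there is one more tool, called after "Emit:" as name(argument=value, ...), one argument or row to a line, values as JSON. send_rows: Moves the arm, as the interface text tells. Its arguments: {"type":"object","properties":{"moves":{"type":"array","items":{"type":"number"}},"newtons":{"type":"number"}},"required":["moves"]}

```bash
ls; mkdir -p pics
python3 - <<'E'
from cell import env, optics
import cv2,numpy as np
for n in("scene","top"):
    im=optics.grab_frame(n); cv2.imwrite(f"pics/{n}0.png",im[:,:,::-1])
    c=optics.calibration(n); print(n,c["fovy"],c["cx"],c["cy"],np.round(c["pose"],3).tolist())
print(env.state())
E
```

```text
pics
scene 52.10994041127671 319.08107854215984 231.16349637458543 [[-0.825, -0.236, 0.513, -82.394], [-0.564, 0.384, -0.731, 942.887], [-0.024, -0.892, -0.45, 671.716], [0.0, 0.0, 0.0, 1.0]]
top 49.666296999827004 321.9956929543357 243.5904982118845 [[-0.022, -0.986, 0.163, 409.491], [-1.0, 0.025, 0.015, -14.31], [-0.019, -0.163, -0.986, 1106.77], [0.0, 0.0, 0.0, 1.0]]
{'clock': 0.1, 'q': array([ 1.07679245,  0.33383546,  0.03991695,  1.46617817, -0.01341294,
        1.34327859, -0.05846131]), 'qvel': array([ 0.00077208, -0.00096159,  0.00113605, -0.00296536,  0.00099295,
       -0.00043052,  0.00083522]), 'tau': array([ 4.80052637e-03, -6.60020757e+01,  1.37081366e+00, -4.06469607e+01,
        1.71069388e-02,  9.10519331e-03, -4.63118533e-05]), 'position': array([ 249.82559911, -599.67561683,  255.51614595]), 'ee_rot': array([-3.07923145e+00, -6.15833056e-01,  5.89977074e-04]), 'ft_force': array([-0.73105629,  1.27502875,  0.25071881]), 'torque': array([0.01632236, 0.0002254 , 0.02131109]), 'opening': 85.59103950989864}
```

View pics/top0.png

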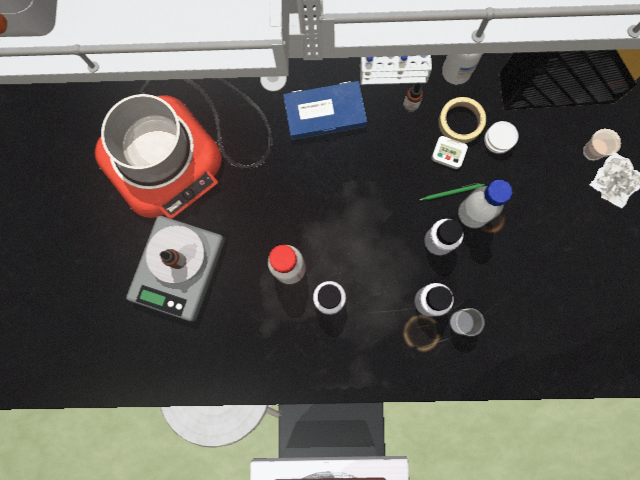

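View pics/scene0.png

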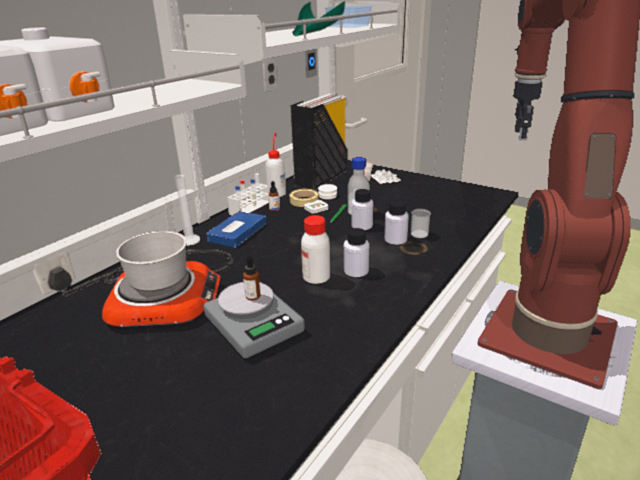

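The top view shows canister caps near (329,298), (436,301) and (450,233), the pan near (175,254) and the dropper near (172,258). The scene view agrees: the dropper stands on the pan at (251,285), and the bystanders are the reagent bottle, media bottle and beaker. Next I measure positions.

```bash
cat > h.py <<'E'
from cell import env, optics
import cv2,numpy as np
from scipy.spatial.transform import Rotation as R
def ray(n,u,v,cal=None):
    c=cal or optics.calibration(n); f=240/np.tan(np.radians(c["fovy"]/2)); P=np.array(c["pose"])
    return P[:3,3],P[:3,:3]@np.array([(u-c["cx"])/f,(v-c["cy"])/f,1])
def onz(n,u,v,z,cal=None):
    o,d=ray(n,u,v,cal); return (o+d*(z-o[2])/d[2]).round(1)
def proj(n,p,cal=None):
    c=cal or optics.calibration(n); f=240/np.tan(np.radians(c["fovy"]/2)); P=np.array(c["pose"])
    q=P[:3,:3].T@(np.array(p)-P[:3,3]); return np.round([c["cx"]+f*q[0]/q[2],c["cy"]+f*q[1]/q[2]],1)
def tri(a,b):
    (o1,d1),(o2,d2)=a,b; s=np.linalg.lstsq(np.c_[d1,-d2],o2-o1,rcond=None)[0]
    p,q=o1+s[0]*d1,o2+s[1]*d2; return ((p+q)/2).round(1),np.linalg.norm(p-q).round(1)
def totool(p):  # world target (TCP) -> shift in tool axes, mm
    s=env.state(); return (R.from_rotvec(s["ee_rot"]).inv().apply(np.array(p)-s["position"])).round(1)
E
python3 - <<'E'
from h import *
im=cv2.imread("pics/top0.png"); hsv=cv2.cvtColor(im,cv2.COLOR_BGR2HSV)
for n,u,v,z in[("c1",329,297,114),("c2",436,301,114),("c3",450,232,114),("pan",175,254,66),("teat",166,256,167),("scale UL",160,218,42),("scale UR",224,237,42),("LR",187,322,42),("LL",127,299,42),("reag",283,257,165),("media",499,191,183),("beak",467,322,50)]:
    print(n,onz("top",u,v,z))
print(tri(ray("top",166,256),ray("scene",251,266)))
for u1,v1,u2,v2 in[(329,297,356,233),(436,301,397,208),(450,232,362,193)]: print(tri(ray("top",u1,v1),ray("scene",u2,v2)))
a=cv2.resize(im[200:345,110:260],None,fx=4,fy=4,interpolation=2)[:, :400*2]
cv2.imwrite("pics/crop1.png",np.hstack([a[:580,:380],cv2.resize(im[210:355,400:505],None,fx=4,fy=4,interpolation=2)]))
E
```

```text
c1 [470.5 -10.  114. ]
c2 [ 458.1 -212.8  114. ]
c3 [ 590.5 -247.5  114. ]
pan [568.1 302.   66. ]
teat [549.4 287.8 167. ]
scale UL [649.4 342.9  42. ]
scale UR [605.2 207.   42. ]
LR [430.9 281.2  42. ]
LL [480.5 406.4  42. ]
reag [542.5  72.4 165. ]
media [ 651.6 -325.   183. ]
beak [ 418. -285.   50.]
(array([552.2, 295. , 142.5]), np.float64(2.2))
(array([471.8,  -9.4, 109.7]), np.float64(2.5))
(array([ 459.6, -214.6,  102.9]), np.float64(2.0))
(array([ 592.4, -248.5,  108.2]), np.float64(1.9))
```

View pics/crop1.png

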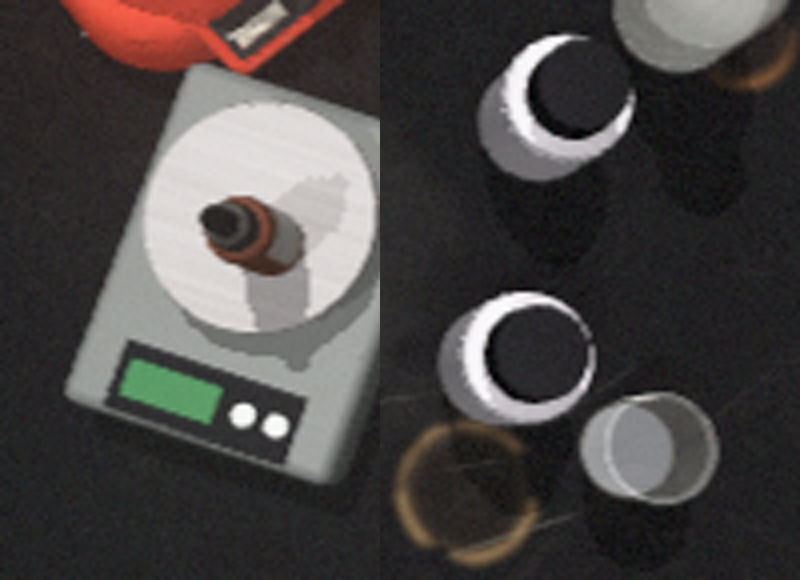

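Crop: pan centre at about (175,254) in the top view, teat tip (163,254.5), caps at (440,298) and (450,232). Distances to the bystanders suffice with the current yaw. I go above the pan at z≈300 for a close look.

Emit:
send_rows(
  moves=[0.28, -0.154, -0.05, 0, 0, 0, 0.0854, 0.28, -0.154, -0.05, 0, 0, 0, 0.0854, 0.28, -0.154, -0.05, 0, 0, 0, 0.0854, 0.28, -0.154, -0.05, 0, 0, 0, 0.0854, 0.28, -0.154, -0.05, 0, 0, 0, 0.0854, 0.28, -0.154, -0.05, 0, 0, 0, 0.0854, 0.28, -0.154, -0.05, 0, 0, 0, 0.0854],
)

```text
clock: 0.8
position: [452.4, -345.4, 307.0]
ee_rot: [-3.078, -0.625, -0.003]
ft_force: [-0.6, -0.7, 0.7]
opening: 85.3
```

Emit:
send_rows(
  moves=[0.217, -0.288, 0, 0, 0, 0, 0.0854, 0.217, -0.288, 0, 0, 0, 0, 0.0854, 0.217, -0.288, 0, 0, 0, 0, 0.0854, 0.217, -0.288, 0, 0, 0, 0, 0.0854, 0.217, -0.288, 0, 0, 0, 0, 0.0854, 0.217, -0.288, 0, 0, 0, 0, 0.0854, 0.217, -0.288, 0, 0, 0, 0, 0.0854, 0.217, -0.288, 0, 0, 0, 0, 0.0854],
)

```text
clock: 1.6
position: [539.0, 6.1, 306.3]
ee_rot: [-3.076, -0.628, -0.001]
ft_force: [0.0, -0.2, 0.1]
opening: 85.3
```

Emit:
send_rows(
  moves=[0.11, -0.235, 0, 0, 0, 0, 0.0854, 0.11, -0.235, 0, 0, 0, 0, 0.0854, 0.11, -0.235, 0, 0, 0, 0, 0.0854, 0.11, -0.235, 0, 0, 0, 0, 0.0854, 0.11, -0.235, 0, 0, 0, 0, 0.0854, 0.11, -0.235, 0, 0, 0, 0, 0.0854, 0.11, -0.235, 0, 0, 0, 0, 0.0854, 0.11, -0.235, 0, 0, 0, 0, 0.0854],
)

```text
clock: 2.4
position: [550.3, 256.9, 305.9]
ee_rot: [3.08, 0.614, -0.001]
ft_force: [0.8, -0.8, -0.1]
opening: 85.3
```

Run:
```python
from h import *
s=env.state(); print(s["clock"],s["position"],s["ee_rot"],s["q"].round(2),s["ft_force"])
cal=optics.calibration("wrist"); im=optics.grab_frame("wrist"); cv2.imwrite("pics/w1.png",im[:,:,::-1])
print(cal["fovy"],np.round(cal["pose"],2).tolist())
print("teat",onz("top",163.2,254.5,167),"base",onz("top",178.7,260,66),"pan",onz("top",175,254.3,66),"c2",onz("top",440,298,114),"c3",onz("top",450,231.8,114))
for p in[(552,292,167),(552,292,66),(567,302,66)]: print(proj("wrist",p,cal))
```

```text
2.4 [550.30600284 256.86414763 305.86036193] [ 3.07997340e+00  6.14081505e-01 -1.25557767e-03] [-0.01  0.29 -0.62  1.47  0.17  1.44 -1.81] [ 0.79961717 -0.82692134 -0.13235896]
61.14532487211553 [[0.38, -0.89, -0.26, 615.76], [-0.92, -0.37, -0.11, 285.19], [0.0, 0.28, -0.96, 423.38], [0.0, 0.0, 0.0, 1.0]]
teat [552.4 293.1 167. ] base [555.6 294.1  66. ] pan [567.5 301.9  66. ] c2 [ 463.6 -220.7  114. ] c3 [ 590.9 -247.6  114. ]
[270.  209.5]
[283. 185.]
[278.5 164.7]
```

View pics/w1.png

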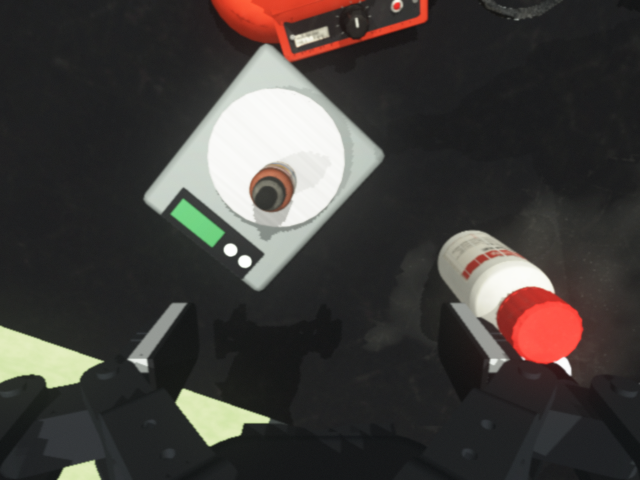

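Wrist view: pan centre about (277,159), teat tip about (266,199), reagent cap at (540,325) well to the right. This agrees with the top view to a few mm.

Run:
```python
from h import *
print("teat",onz("wrist",266,199,167),"pan",onz("wrist",277,159,66),"body top collar", onz("wrist",271,187,140))
for z in(300,127): print(z,totool((554,293.5,z)))
```

```text
teat [557.7 296.2 167. ] pan [571.5 304.3  66. ] body top collar [560.9 297.2 140. ]
300 [ 17.4 -33.1   6. ]
127 [ 17.5 -33.3 179. ]
```

Emit:
send_rows(
  moves=[0.02, -0.034, 0, 0, 0, 0, 0.0854, 0.02, -0.034, 0.04, 0, 0, 0, 0.0854, 0.02, -0.034, 0.08, 0, 0, 0, 0.0854, 0.02, -0.034, 0.12, 0, 0, 0, 0.0854, 0.02, -0.034, 0.15, 0, 0, 0, 0.0854, 0.02, -0.034, 0.179, 0, 0, 0, 0.0854, 0.02, -0.034, 0.179, 0, 0, 0, 0.0854],
)

```text
clock: 3.15
position: [554.2, 293.6, 123.4]
ee_rot: [3.079, 0.611, -0.01]
ft_force: [-0.6, 0.2, -0.9]
opening: 85.1
```

Emit:
send_rows(
  moves=[0, 0, 0, 0, 0, 0, 0.05, 0, 0, 0, 0, 0, 0, 0.04, 0, 0, 0, 0, 0, 0, 0.02, 0, 0, 0, 0, 0, 0, 0.02, 0, 0, 0, 0, 0, 0, 0.02, 0, 0, 0, 0, 0, 0, 0.02, 0, 0, 0, 0, 0, 0, 0.02, 0, 0, 0, 0, 0, 0, 0.02],
  newtons=20,
)

```text
clock: 3.95
position: [555.4, 297.6, 127.4]
ee_rot: [-3.08, -0.616, -0.0]
ft_force: [1.1, 0.7, 1.4]
opening: 31.4
```

Run:
```python
from h import *
s=env.state(); print(s["clock"],s["position"],s["opening"],s["ft_force"],s["torque"])
im=optics.grab_frame("scene"); cv2.imwrite("pics/s1.png",cv2.resize(im[120:360,120:440,::-1],None,fx=2,fy=2))
```

```text
3.95 [555.4194993  297.56741284 127.44831356] 31.416494962340938 [1.05849051 0.66077245 1.44846998] [ 0.04193096 -0.29992687  0.03318112]
```

View pics/s1.png

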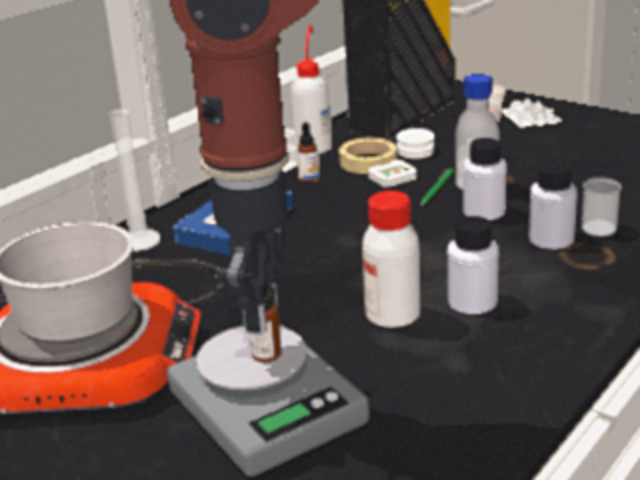

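The bottle is gripped (31.4 mm) and upright. I lift it and carry it to free worktop at (470,155).

Emit:
send_rows(
  moves=[0, 0, -0.03, 0, 0, 0, 0.02, 0, 0, -0.07, 0, 0, 0, 0.02, 0, 0, -0.08, 0, 0, 0, 0.02, -0.033, 0.025, -0.08, 0, 0, 0, 0.02, -0.066, 0.05, -0.08, 0, 0, 0, 0.02, -0.1, 0.075, -0.08, 0, 0, 0, 0.02, -0.133, 0.1, -0.08, 0, 0, 0, 0.02, -0.133, 0.1, -0.08, 0, 0, 0, 0.02],
)

```text
clock: 4.8
position: [468.9, 148.8, 206.5]
ee_rot: [3.079, 0.607, -0.004]
ft_force: [-0.3, -0.0, -1.2]
opening: 31.2
```

Emit:
send_rows(
  moves=[0, 0, 0.03, 0, 0, 0, 0.02, 0, 0, 0.06, 0, 0, 0, 0.02, 0, 0, 0.09, 0, 0, 0, 0.02, 0, 0, 0.115, 0, 0, 0, 0.02, 0, 0, 0.13, 0, 0, 0, 0.02, 0, 0, 0.138, 0, 0, 0, 0.02, 0, 0, 0.142, 0, 0, 0, 0.02, 0, 0, 0.142, 0, 0, 0, 0.02],
)

```text
clock: 5.6
position: [471.3, 154.2, 65.6]
ee_rot: [-3.08, -0.616, -0.001]
ft_force: [-1.9, -0.3, -0.6]
opening: 31.7
```

Run:
```python
from h import *
s=env.state(); print(s["clock"],s["position"],s["opening"],s["ft_force"],s["torque"])
im=optics.grab_frame("scene"); cv2.imwrite("pics/s2.png",cv2.resize(im[140:380,200:480,::-1],None,fx=2,fy=2))
```

```text
5.6 [471.27461299 154.24594149  65.60807051] 31.693883709078317 [-1.86371356 -0.32479985 -0.56255682] [-0.01564654 -0.04333054 -0.02854435]
```

View pics/s2.png

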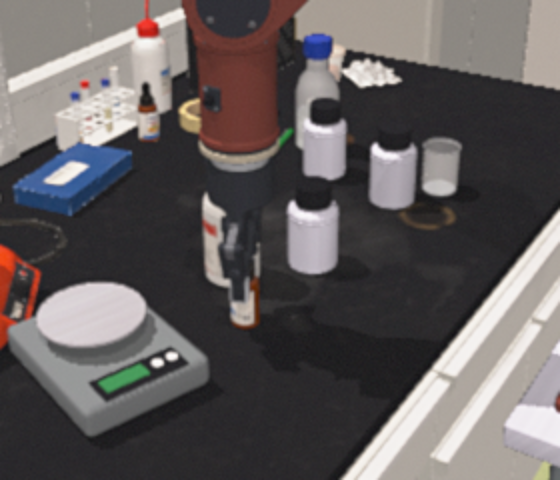

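The bottle is upright a few mm above the worktop. I lower it until it touches.

Emit:
send_rows(
  moves=[0, 0, 0.001, 0, 0, 0, 0.02, 0, 0, 0.002, 0, 0, 0, 0.02, 0, 0, 0.003, 0, 0, 0, 0.02, 0, 0, 0.004, 0, 0, 0, 0.02, 0, 0, 0.004, 0, 0, 0, 0.02],
)

```text
clock: 6.15
position: [472.6, 154.6, 63.8]
ee_rot: [3.08, 0.616, 0.005]
ft_force: [-5.1, -2.1, 21.8]
opening: 31.5
```

Run:
```python
from h import *
f=[]
for i in range(4):
    optics.grab_frame("top"); s=env.state(); f.append(s["ft_force"][2])
print(s["clock"],s["position"],s["opening"],np.round(f,2))
```

```text
6.35 [472.51368572 154.57918439  63.77788853] 31.516952278716698 [22.06 22.42 21.87 21.99]
```

It is down (22 N, a little firm). I ease off 2 mm, release, rise and go over canister 1 at (470.5,-10).

Emit:
send_rows(
  moves=[0, 0, -0.002, 0, 0, 0, 0.02, 0, 0, -0.002, 0, 0, 0, 0.03, 0, 0, -0.002, 0, 0, 0, 0.05, 0, 0, -0.002, 0, 0, 0, 0.07, 0, 0, -0.002, 0, 0, 0, 0.07, 0, 0, -0.002, 0, 0, 0, 0.07, 0, 0, -0.002, 0, 0, 0, 0.07],
)

```text
clock: 7.05
position: [470.9, 154.0, 63.2]
ee_rot: [-3.08, -0.616, 0.0]
ft_force: [0.6, 1.2, 0.2]
opening: 69.7
```

Emit:
send_rows(
  moves=[0, 0, -0.03, 0, 0, 0, 0.07, 0, 0, -0.08, 0, 0, 0, 0.07, 0, 0, -0.13, 0, 0, 0, 0.07, 0, 0, -0.16, 0, 0, 0, 0.07, 0, 0, -0.16, 0, 0, 0, 0.07],
)

```text
clock: 7.55
position: [473.1, 155.0, 228.0]
ee_rot: [3.08, 0.616, 0.012]
ft_force: [-0.3, 0.1, -0.7]
opening: 70.2
```

Emit:
send_rows(
  moves=[-0.02, 0.045, 0, 0, 0, 0, 0.07, -0.038, 0.09, 0, 0, 0, 0, 0.07, -0.055, 0.13, 0, 0, 0, 0, 0.07, -0.065, 0.151, 0, 0, 0, 0, 0.07, -0.065, 0.151, 0, 0, 0, 0, 0.07, -0.065, 0.151, 0, 0, 0, 0, 0.07],
)

```text
clock: 8.15
position: [468.8, -10.4, 222.6]
ee_rot: [-3.08, -0.614, 0.001]
ft_force: [-0.0, 0.2, 0.2]
opening: 70.0
```

Run:
```python
from h import *
s=env.state(); print(s["clock"],s["position"],s["opening"],s["ft_force"])
cal=optics.calibration("wrist"); a=optics.grab_frame("wrist"); b=optics.grab_frame("scene")
print(np.round(cal["pose"],3).tolist(), proj("wrist",(470.5,-10,114),cal))
cv2.imwrite("pics/w2.png",np.hstack([cv2.resize(a,(400,300)),cv2.resize(b[120:420,80:480],(400,300))])[:,:,::-1]); cv2.imwrite("pics/w2full.png",a[:,:,::-1])
print(totool((470.5,-10,113)))
```

```text
8.15 [468.76675404 -10.39683546 222.63544252] 70.02734866927052 [-0.03918964  0.23491235  0.16773315]
[[0.385, -0.887, -0.257, 534.245], [-0.923, -0.37, -0.106, 17.759], [-0.001, 0.278, -0.96, 340.177], [0.0, 0.0, 0.0, 1.0]] [320.3 243. ]
[  1.1   1.4 109.9]
```

View pics/w2.png

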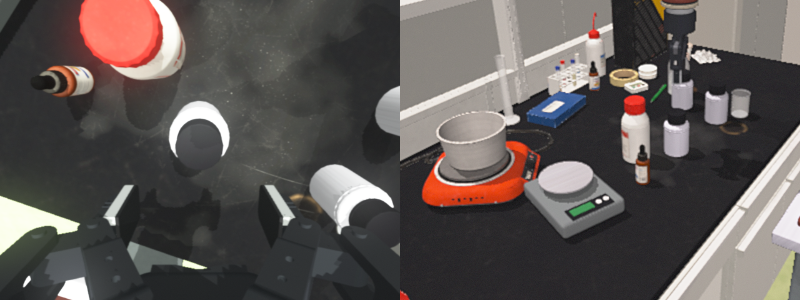

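The dropper stands upright on the worktop and the pan is empty. In the wrist view the cap is at about (200,146) at half scale, within a few mm of the prediction. I grasp and lift canister 1.

Emit:
send_rows(
  moves=[0.003, 0.002, 0.04, 0, 0, 0, 0.07, 0.003, 0.002, 0.08, 0, 0, 0, 0.07, 0.003, 0.002, 0.1, 0, 0, 0, 0.07, 0.003, 0.002, 0.11, 0, 0, 0, 0.07, 0.003, 0.002, 0.11, 0, 0, 0, 0.07],
)

```text
clock: 8.75
position: [472.0, -10.1, 112.4]
ee_rot: [-3.079, -0.618, 0.003]
ft_force: [0.4, -0.0, 0.6]
opening: 70.0
```

Emit:
send_rows(
  moves=[0, 0, 0, 0, 0, 0, 0.055, 0, 0, 0, 0, 0, 0, 0.048, 0, 0, 0, 0, 0, 0, 0.04, 0, 0, 0, 0, 0, 0, 0.035, 0, 0, 0, 0, 0, 0, 0.035, 0, 0, 0, 0, 0, 0, 0.035],
  newtons=40,
)

```text
clock: 9.35
position: [473.5, -10.3, 114.9]
ee_rot: [3.08, 0.617, 0.004]
ft_force: [-1.9, 2.9, 5.1]
opening: 44.8
```

Emit:
send_rows(
  moves=[0, 0, -0.01, 0, 0, 0, 0.035, 0, 0, -0.025, 0, 0, 0, 0.035, 0, 0, -0.03, 0, 0, 0, 0.035, 0, 0, -0.03, 0, 0, 0, 0.035, 0, 0, -0.03, 0, 0, 0, 0.035, 0, 0, -0.03, 0, 0, 0, 0.035],
)

```text
clock: 9.95
position: [472.1, -11.1, 142.7]
ee_rot: [-3.08, -0.616, 0.002]
ft_force: [-0.3, 0.1, -6.6]
opening: 44.8
```

```bash
cat > f.py <<'E'
from h import *
f=[]
for i in range(4):
    optics.grab_frame("top"); s=env.state(); f.append(s["ft_force"])
print(s["clock"],s["position"],s["opening"],np.round(f,2).tolist())
E
python3 f.py
```

```text
10.15 [472.3723844  -11.08071812 142.91655396] 44.88538299442199 [[-0.19, 0.49, -6.4], [0.74, 0.05, -6.49], [0.31, -1.19, -6.87], [0.39, 0.82, -6.94]]
```

The force reads about -6.7 N against about 1.5 N for a light canister, so canister 1 is the heavy one. I carry it high, over the reagent bottle's height, to the pan.

Emit:
send_rows(
  moves=[0, 0, -0.03, 0, 0, 0, 0.035, 0, 0, -0.07, 0, 0, 0, 0.035, 0, 0, -0.11, 0, 0, 0, 0.035, 0, 0, -0.15, 0, 0, 0, 0.035, 0, 0, -0.177, 0, 0, 0, 0.035, 0, 0, -0.177, 0, 0, 0, 0.035, 0, 0, -0.177, 0, 0, 0, 0.035],
  newtons=60,
)

```text
clock: 10.85
position: [472.5, -11.0, 319.5]
ee_rot: [-3.081, -0.616, 0.001]
ft_force: [-0.1, -0.7, -6.9]
opening: 44.0
```

Emit:
send_rows(
  moves=[0.015, -0.018, 0, 0, 0, 0, 0.035, 0.04, -0.048, 0, 0, 0, 0, 0.035, 0.065, -0.078, 0, 0, 0, 0, 0.035, 0.09, -0.108, 0, 0, 0, 0, 0.035, 0.115, -0.138, 0, 0, 0, 0, 0.035, 0.14, -0.168, 0, 0, 0, 0, 0.035, 0.165, -0.198, 0, 0, 0, 0, 0.035, 0.185, -0.223, 0, 0, 0, 0, 0.035],
)

```text
clock: 11.65
position: [557.1, 267.8, 317.2]
ee_rot: [-3.08, -0.618, 0.006]
ft_force: [-0.2, 0.1, -5.2]
opening: 44.3
```

Emit:
send_rows(
  moves=[0.018, -0.022, 0, 0, 0, 0, 0.035, 0.025, -0.03, 0, 0, 0, 0, 0.035, 0.025, -0.03, 0.03, 0, 0, 0, 0.035, 0.025, -0.03, 0.06, 0, 0, 0, 0.035, 0.025, -0.03, 0.09, 0, 0, 0, 0.035, 0.025, -0.03, 0.11, 0, 0, 0, 0.035, 0.025, -0.03, 0.11, 0, 0, 0, 0.035, 0.025, -0.03, 0.11, 0, 0, 0, 0.035],
)

```text
clock: 12.45
position: [568.8, 302.6, 209.6]
ee_rot: [3.08, 0.616, -0.003]
ft_force: [0.8, 0.1, -5.4]
opening: 44.3
```

```bash
python3 f.py
python3 - <<'E'
from h import *
a=optics.grab_frame("scene"); b=optics.grab_frame("top")
cv2.imwrite("pics/s3.png",np.hstack([cv2.resize(a[180:380,180:400],None,fx=1.8,fy=1.8),cv2.resize(b[170:370,100:320],None,fx=1.8,fy=1.8)])[:,:,::-1])
E
```

```text
12.65 [569.63910486 303.61539103 211.70676534] 44.383680766453686 [[0.26, 0.24, -5.35], [-0.15, -0.25, -5.72], [-0.14, -0.44, -6.23], [-0.37, 0.72, -5.74]]
```

View pics/s3.png

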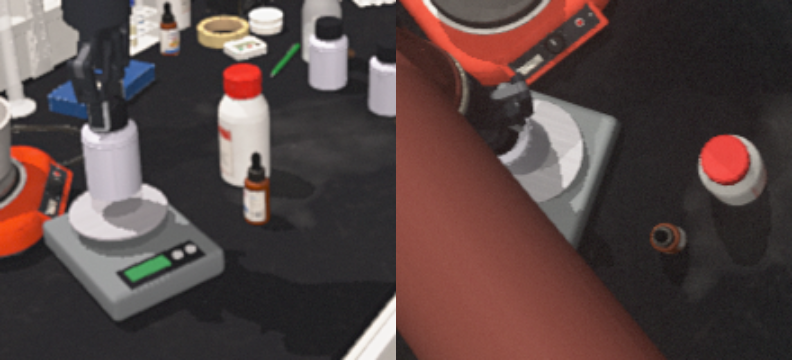

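The canister is upright about 30 mm over the pan and centred on it. I lower it slowly.

Emit:
send_rows(
  moves=[0, 0, 0.01, 0, 0, 0, 0.035, 0, 0, 0.019, 0, 0, 0, 0.035, 0, 0, 0.024, 0, 0, 0, 0.035, 0, 0, 0.026, 0, 0, 0, 0.035, 0, 0, 0.028, 0, 0, 0, 0.035, 0, 0, 0.03, 0, 0, 0, 0.035, 0, 0, 0.032, 0, 0, 0, 0.035, 0, 0, 0.034, 0, 0, 0, 0.035],
)

```text
clock: 13.55
position: [569.4, 303.4, 176.7]
ee_rot: [-3.08, -0.616, -0.001]
ft_force: [-1.2, -0.5, -4.0]
opening: 44.2
```

Emit:
send_rows(
  moves=[0, 0, 0.001, 0, 0, 0, 0.035, 0, 0, 0.002, 0, 0, 0, 0.035, 0, 0, 0.003, 0, 0, 0, 0.035, 0, 0, 0.004, 0, 0, 0, 0.035, 0, 0, 0.005, 0, 0, 0, 0.035, 0, 0, 0.005, 0, 0, 0, 0.035],
)

```text
clock: 14.15
position: [569.2, 303.4, 171.4]
ee_rot: [-3.08, -0.616, -0.0]
ft_force: [-1.0, 0.1, -0.4]
opening: 44.4
```

```bash
python3 f.py
```

```text
14.35 [569.22565667 303.39135467 171.52499636] 44.12586765939112 [[-0.43, 0.27, -0.66], [-0.6, 0.38, -0.54], [0.05, 0.23, -0.76], [-0.71, 0.57, -0.71]]
```

The force is nearly zero, so the weight rests on the pan. I lower 1 mm more, open, and rise.

Emit:
send_rows(
  moves=[0, 0, 0.001, 0, 0, 0, 0.035, 0, 0, 0.001, 0, 0, 0, 0.044, 0, 0, 0.001, 0, 0, 0, 0.05, 0, 0, 0.001, 0, 0, 0, 0.06, 0, 0, 0.001, 0, 0, 0, 0.07, 0, 0, 0.001, 0, 0, 0, 0.07, 0, 0, 0.001, 0, 0, 0, 0.07],
  newtons=20,
)

```text
clock: 15.05
position: [569.2, 303.2, 170.4]
ee_rot: [-3.081, -0.616, -0.0]
ft_force: [1.0, -0.1, 1.1]
opening: 69.9
```

Emit:
send_rows(
  moves=[0, 0, -0.02, 0, 0, 0, 0.07, 0, 0, -0.05, 0, 0, 0, 0.07, 0, 0, -0.09, 0, 0, 0, 0.07, 0, 0, -0.13, 0, 0, 0, 0.07, 0, 0, -0.13, 0, 0, 0, 0.07],
)

```text
clock: 15.55
position: [570.6, 304.8, 306.8]
ee_rot: [-3.078, -0.616, -0.013]
ft_force: [1.1, 0.5, 0.5]
opening: 69.9
```

Emit:
send_rows(
  moves=[-0.03, 0.03, 0, 0, 0, 0, 0.07, -0.06, 0.06, 0, 0, 0, 0, 0.07, -0.09, 0.1, 0, 0, 0, 0, 0.07, -0.12, 0.14, 0, 0, 0, 0, 0.07, -0.15, 0.18, 0, 0, 0, 0, 0.07, -0.18, 0.22, 0, 0, 0, 0, 0.07, -0.21, 0.252, 0, 0, 0, 0, 0.07, -0.21, 0.252, 0, 0, 0, 0, 0.07],
)

```text
clock: 16.35
position: [470.6, -16.6, 300.1]
ee_rot: [3.081, 0.602, -0.001]
ft_force: [-0.5, 0.3, -0.4]
opening: 70.1
```

```bash
python3 f.py
python3 - <<'E'
from h import *
a=optics.grab_frame("scene"); b=optics.grab_frame("top")
cv2.imwrite("pics/s4.png",np.hstack([a[120:420,120:460],b[60:360,100:520]])[:,:,::-1])
cv2.imwrite("pics/t4.png",b[:,:,::-1])
print(proj("top",(569.2,303.4,170)),proj("scene",(569.2,303.4,56)))
E
```

```text
16.55 [472.41161964  -9.11511249 300.30718302] 70.01129766919613 [[0.54, 0.37, 0.63], [0.26, 0.03, -0.16], [-0.02, 0.98, -0.38], [0.25, -0.17, -0.39]]
[157.4 245.4] [245.5 299.3]
```

View pics/s4.png

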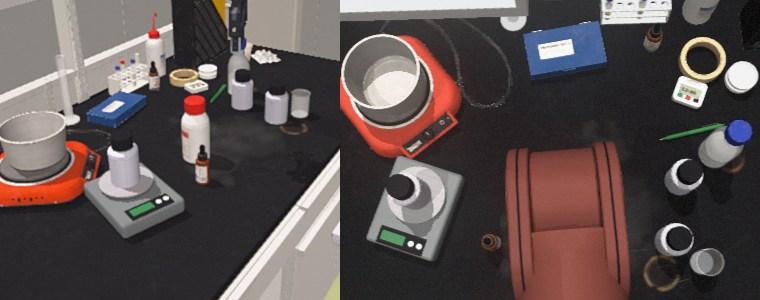

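The canister stands on the pan with rim showing all round, the dropper is upright, and the bystanders look unchanged. One numeric check comes before the hand-in.

Run:
```python
from h import *
a=cv2.imread("pics/scene0.png"); b=optics.grab_frame("scene")[:,:,::-1]
for n,(x0,y0,x1,y1) in dict(reag=(298,212,335,285),media=(345,155,372,180),beaker=(410,208,432,240),c2=(384,204,409,245),c3=(350,190,375,230)).items():
    t=a[y0:y1,x0:x1]; r=cv2.matchTemplate(b[y0-10:y1+10,x0-10:x1+10].copy(),t,cv2.TM_CCOEFF_NORMED); _,m,_,l=cv2.minMaxLoc(r); print(n,round(m,3),l[0]-10,l[1]-10)
s=env.state(); print(s["clock"],s["position"],s["qvel"].round(3)); env.hand_in()
```

```text
reag 0.907 0 0
media 0.757 0 0
beaker 0.999 0 0
c2 0.997 0 0
c3 0.983 0 0
16.7 [472.45789359  -8.89110439 300.19074954] [-0.001 -0.     0.005  0.001  0.002 -0.     0.001]
the job is handed in; nothing more can be done
```

The job is done and handed in at 16.7 s of the 72 s allowed. The dropper bottle stands upright on the worktop at about (471, 154) mm. The heavy canister is on the pan.

- **Finding the weight:** I lifted only the nearest canister, at about (472, -10) mm. It read 5.5–6.9 N, against about 1.5 N expected for a light one. The other two were never touched, so "heavy" rests on that one clear reading; the top of that range is slightly above the 6.5 N limit, within sensor noise.
- **Placing it:** I lowered it onto the middle of the pan in 1–2 mm steps until the pan carried the load, then let go. The last picture shows it upright with pan showing on the sides in view. I judged this by eye and from the release position, which is within a few mm of the measured pan centre.
- **Other objects:** The reagent bottle, media bottle, beaker and other two canisters show no pixel shift in the scene view. The match was weaker for the media bottle (0.76) and the reagent bottle (0.91). I put that down to the gripper being in front of or near them, but did not confirm it. In the last top picture the arm hid the reagent bottle.
- **Firm contact:** The dropper bottle touched the worktop at about 22 N, harder than intended but within limits. I eased off before releasing and it stayed upright.

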